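# Find the rattling case and present it

### The job

One of the three sealed grey cases has a heavy part loose inside. From left to right as you face the bench, lift each case clear, shake it briskly and put it back flat where it stood before you shake the next (the last may stay in hand if it is the one). Then finish holding the case that rattled level and still, a hand's breadth above the middle of the empty inspection mat at the back (the one without the white carton), the other two cases flat where they stood and everything else left alone.

Things in the scene. Friction and masses are not known exactly. Their poses are not given: they have to be found in the camera images.
- case_1: leftmost (largest y) of three outwardly identical sealed grey plastic cases, rigid: body 92 (x) x 100 (y) x 54 (z) mm with two clasps 3 mm out of each end (+-y), and on its flat lid a black upright grip bar, 22 (x) x 70 (y) mm, from 54 to 88 mm up, to be pinched across its 22 mm. Origin: centre of its underside; z up. Full cases weigh 0.6 to 0.7 kg at random, so weight tells nothing.
- case_2: middle case, same as case_1. In exactly one of the three, a different one each time, the content is a loose 0.4 kg metal ball of 40 mm in a hollow 80 x 80 x 42 mm: it rolls 40 mm either way, knocks on the walls while shaken (settling soon after) and runs to the lower side and stays there when tilted by 0.1 rad, shifting the balance. The other two are packed tight with 0.4 kg that moves under 2 mm.
- case_3: rightmost case (smallest y), same as case_1; axes and origin as there.
- mat_1: dark square inspection mat with a grey centre, 120 x 120 x 4 mm, fixed flat on the bench behind the cases, left or right; origin: centre of its underside. The carton stands on one of the two mats.
- mat_2: the other inspection mat, the same in every way: 120 x 120 x 4 mm, fixed; origin: centre of its underside.
- carton: small white carton with a taped top, 43 x 52 x 72 mm, standing on one of the mats; origin: centre of its underside. Leave it alone.
- tape_measure: yellow tape measure, 34 x 70 x 60 mm, bystander at the right behind the cases; origin: centre of its underside.
- solder_reel: reel of solder wire with black flanges, 55 x 74 x 48 mm, bystander at the left behind the cases; origin: centre of its underside.
Not all that is in view belongs to the job. Leave any orange or purple look-alike of the case_1 alone.

How it is judged:
By the outcome, as a careful person would: the job done as asked, in the order asked, and still so for the second after the job is handed in, while the arm keeps its last pose, push and grip.
It also fails if it takes over 72 s, if anything falls off the work surface, if the arm or the gripper's body presses on something with over 40 N, if the wrist force passes 120 N, or if a joint passes its speed limit or range.

### The arm

A 7-joint arm with a two-finger parallel gripper is mounted at the origin on a cart in front of the work surface, level with it; the furniture and walls round the work are solid. World frame = base frame: x ahead of the robot, y to its left, z up, the work surface at z = 0. Lengths are in m, angles in rad, forces in N, time in s.
With the tool pointing down it reaches from about 0.4 to 0.85 m from the base axis. Payload 6.9 kg.
Tool frame: the origin (TCP) lies midway between the tips of the shut fingers; the grasp point (between the pads) lies 19 mm behind it; z points along the fingers, y is the line along which they close (so a half turn about z gives the same grasp; the last joint's range is limited). The gripper opens to 85 mm and grips with 20 to 120 N. Pads are 22 mm wide; open, the fingers measure 114 mm over their backs; the gripper's body (76 mm by 85 mm) begins 54 mm behind the grasp point. The pads swing forward as they close: fully open they stand 13 mm farther back than shut.
Start: joints at [-1.101, 0.507, -0.238, 1.5, 0.126, 1.149, -0.155], TCP at [0.222, 0.584, 0.231] pointing down, gripper open.
Joint ranges: [-3.08, 3.08], [-0.24, 2.05], [-1.43, 1.35], [0, 2.5], [-1.52, 4.66], [0.17, 1.96], [-2.89, 2.89]. Speed limits (rad/s): [2.39, 2.39, 3.14, 3.14, 3.14, 3.14, 3.14].

### API

Orientations are given as a rotation vector (axis times angle).
In Python, from bench import bot gives the robot as it stands. Calls block until the motion is done:
- bot.move_ptp(position, orientation): joint-space move of the TCP to a pose.
- bot.move_linear(position, attitude=None, v=0.15): straight line of the TCP; attitude=None keeps the orientation; v is the mean speed in m/s.
- bot.goto_joints(angles): joint-space move.
- bot.set_gripper(opening, newtons=None): finger opening in m; newtons is the grip in N (None keeps the last); returns when the fingers have stopped.
- bot.hold(seconds).
- bot.inverse_kinematics(position, orientation): joint angles nearest the present ones, or None.
- bot.camera(name): name is "side" or "top"; returns the picture (384x512x3 uint8, blue, green, red); there is no depth.
- bot.camera_info(name): a dict with "fov_y" (degrees; the focal length in pixels is half the picture's height over the tangent of half this angle, whatever the lens; pixels are square), "cx", "cy" (the principal point, pixels), "eye" and "attitude" of the camera in the world. Camera axes: x right, y up, looking along -z (the intrinsics and any distortion apply to the point x, -y, -z); pixel columns grow to the right and rows downward; lengths in m; the calibration is good to about 2 mm. A picture is of the moment at which its call begins. camera_info takes no time and is no camera call.
A pose or a line that the arm cannot do raises bot.IKError and nothing moves.
- bot.close_job(): hands the job in; it is judged then, once.
Readings, each from a call of its own:
- bot.get_time_s(): time.
- bot.get_joint_positions(): joint angles.
- bot.get_qvel(): joint speeds.
- bot.get_effort(): joint torques, N m.
- bot.get_tool_pos(): TCP position.
- bot.get_ee_rot(): TCP orientation.
- bot.get_contact_force(): force on the tool from outside, world axes, zero at the start.
- bot.get_torque(): the same for the moment, N m.
- bot.get_grip_width(): finger opening in m.
- bot.get_grip_force(): force on a finger pad.
Only numpy, scipy, OpenCV 4.12 (cv2) and the standard library are available. Lean on these libraries where they do the work, as an engineer would, in place of code of your own. Each camera call takes 0.05 s, during which the arm holds its last target. There are 200 camera calls.

## Working session

There is one attempt and no reset: what is moved stays moved. The work goes in short steps, each a Python script; the robot and the scene stay as the last script left them, time stands still between calls to the robot, and variables do not carry over. Pictures are saved under pics/ and viewed, at most 10 in all, crops included, and the job is handed in when it is done.

```bash
ls; mkdir -p pics
python3 - <<'E'
from bench import bot
import cv2
for n in("top","side"):
    print(n,bot.camera_info(n)); cv2.imwrite(f"pics/{n}0.png",bot.camera(n))
print(bot.get_ee_rot(),bot.get_time_s(),bot.get_contact_force(),bot.get_grip_width())
E
```

```text
pics
top {'fov_y': 49.8868250675609, 'cx': 259.7017763940356, 'cy': 191.28533545005516, 'eye': array([0.42503465, 0.01751462, 1.33200182]), 'attitude': array([ 0.12491209, -0.12038305, -1.57049364])}
side {'fov_y': 44.98230041694101, 'cx': 249.09376506860525, 'cy': 194.7319178246948, 'eye': array([ 0.47469847, -1.22328991,  0.97906592]), 'attitude': array([ 0.93983797, -0.05570022, -0.13242278])}
[-5.68323227e-01 -3.08945966e+00  2.48317558e-03] 0.1 [ 0.61787726 -0.14303976 -0.83504973] 0.08523380914890233
```

View pics/top0.png

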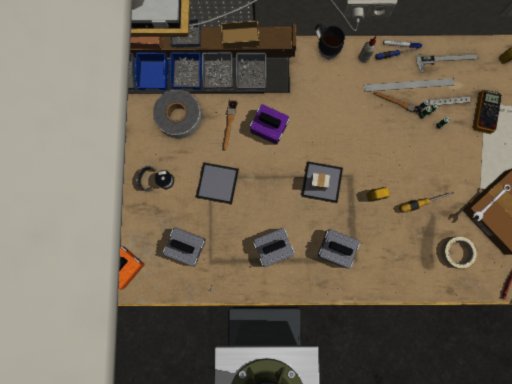

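View pics/side0.png

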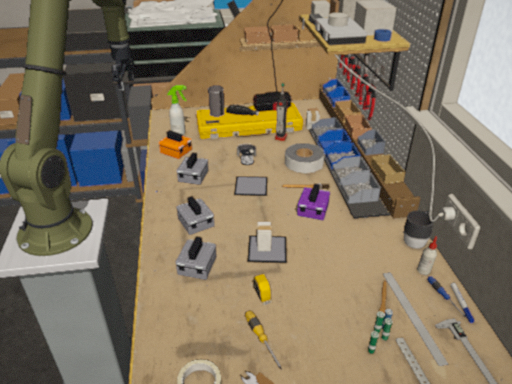

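The top view shows the cases at about (183,246), (273,247) and (340,248). The empty mat is at (217,183) and the carton is on the mat at (322,182). The purple and orange look-alikes are at (269,123) and (130,267). The side view agrees: cases at (192,168), (195,215) and (197,258), empty mat at (251,186).

```bash
cat > h.py <<'E'
import numpy as np, cv2
from scipy.spatial.transform import Rotation as R
from bench import bot
def ray(n,uv):
    c=bot.camera_info(n); f=192/np.tan(np.radians(c["fov_y"]/2))
    d=np.array([(uv[0]-c["cx"])/f,-(uv[1]-c["cy"])/f,-1.])
    return c["eye"],R.from_rotvec(c["attitude"]).apply(d)
def onplane(n,uv,z):
    e,d=ray(n,uv); return e+d*(z-e[2])/d[2]
def tri(a,b):
    A=[];y=[]
    for n,uv in(("top",a),("side",b)):
        e,d=ray(n,uv); d/=np.linalg.norm(d); P=np.eye(3)-np.outer(d,d); A.append(P); y.append(P@e)
    x=np.linalg.lstsq(np.vstack(A),np.hstack(y),rcond=None)[0]
    return x,max(np.linalg.norm(P@x-q) for P,q in zip(A,y))
def blobs(n,mask,lo,hi):
    cs=cv2.findContours(mask.astype(np.uint8),cv2.RETR_EXTERNAL,cv2.CHAIN_APPROX_NONE)[0]
    return [c for c in cs if lo<cv2.contourArea(c)<hi]
E
python3 - <<'E'
from h import *
im={n:cv2.imread(f"pics/{n}0.png") for n in("top","side")}
rois={"top":[(155,220,215,275),(245,220,300,275),(310,220,370,275)],"side":[(170,145,215,190),(172,190,220,235),(172,232,222,282)]}
bars={}
for n in rois:
    hsv=cv2.cvtColor(im[n],cv2.COLOR_BGR2HSV)
    for i,(x0,y0,x1,y1) in enumerate(rois[n]):
        m=np.zeros(hsv.shape[:2],bool); m[y0:y1,x0:x1]=hsv[y0:y1,x0:x1,2]<50
        b=max(blobs(n,m,15,900),key=cv2.contourArea); bars[n,i]=b
        print(n,i,cv2.contourArea(b),cv2.minAreaRect(b))
        if n=="top":
            m[:]=False; m[y0:y1,x0:x1]=hsv[y0:y1,x0:x1,1]<60
            c=max(blobs(n,m,300,3000),key=cv2.contourArea); r=cv2.minAreaRect(c)
            P=np.array([onplane(n,p,.054)[:2] for p in cv2.boxPoints(r)])
            e=[(np.linalg.norm(P[k+1]-P[k]),np.degrees(np.arctan2(*(P[k+1]-P[k])[::-1]))) for k in(0,1)]
            print("  body",P.mean(0).round(4),e)
            Q=np.array([onplane(n,p,.08)[:2] for p in cv2.boxPoints(cv2.minAreaRect(b))])
            print("  bar",Q.mean(0).round(4),[(np.linalg.norm(Q[k+1]-Q[k]),np.degrees(np.arctan2(*(Q[k+1]-Q[k])[::-1]))) for k in(0,1)])
for i in range(3):
    print(tri(cv2.minAreaRect(bars["top",i])[0],cv2.minAreaRect(bars["side",i])[0]))
# empty mat
for n,(x0,y0,x1,y1) in (("top",(192,155,242,208)),("side",(228,170,275,202))):
    hsv=cv2.cvtColor(im[n],cv2.COLOR_BGR2HSV); m=np.zeros(hsv.shape[:2],bool); m[y0:y1,x0:x1]=hsv[y0:y1,x0:x1,1]<80
    b=max(blobs(n,m,200,3000),key=cv2.contourArea); M=cv2.moments(b)
    print(n,"mat",cv2.contourArea(b),onplane(n,(M["m10"]/M["m00"],M["m01"]/M["m00"]),.004),cv2.minAreaRect(b))
s=np.hstack([cv2.resize(im["top"][210:285,145:385],None,fx=3.2,fy=3.2,interpolation=cv2.INTER_CUBIC)])
cv2.imwrite("pics/crop.png",s)
E
```

```text
top 0 174.0 ((180.3150634765625, 245.99314880371094), (26.568340301513672, 8.426962852478027), 20.556047439575195)
  body [0.4557 0.2564] [(np.float64(0.09219992236815033), np.float64(-20.3523983255205)), (np.float64(0.11225138613495232), np.float64(-111.69539150339627))]
  bar [0.4563 0.2603] [(np.float64(0.02498202141003838), np.float64(-19.10933986428245)), (np.float64(0.08081424103581662), np.float64(-110.38586663021242))]
top 1 152.5 ((272.7413635253906, 245.60345458984375), (8.727680206298828, 23.211915969848633), 68.19859313964844)
  body [ 0.4535 -0.02  ] [(np.float64(0.11118462169501761), np.float64(-68.4662358583988)), (np.float64(0.09281015031064263), np.float64(-158.8113561126748))]
  bar [ 0.4566 -0.0179] [(np.float64(0.06995090043342791), np.float64(-68.53746809704401)), (np.float64(0.026059799578160556), np.float64(-158.68319436204072))]
top 2 172.5 ((339.4482421875, 248.3793182373047), (25.254566192626953, 8.541986465454102), 21.801406860351562)
  body [ 0.4477 -0.2207] [(np.float64(0.0952747192751327), np.float64(-22.484878674464)), (np.float64(0.11130536540195642), 
[... 328 characters left out ...]
000244140625, 205.42001342773438), (18.200000762939453, 7.400000095367432), 53.13010025024414)
side 2 145.0 ((195.0000457763672, 248.0000457763672), (8.049844741821289, 22.360679626464844), 26.56505012512207)
(array([0.45588413, 0.26253545, 0.067957  ]), np.float64(0.0006862783837282974))
(array([ 0.45491258, -0.01824468,  0.06998069]), np.float64(0.0019333384764005578))
(array([ 0.4476685 , -0.22024518,  0.06881475]), np.float64(0.00025470447895650653))
top mat 1200.0 [0.66287264 0.16033866 0.004     ] ((216.90567016601562, 182.66983032226562), (36.550559997558594, 35.506256103515625), 10.619654655456543)
side mat 542.5 [0.66337235 0.15860291 0.004     ] ((250.5, 185.5), (19.0, 31.0), 90.0)
```

View pics/crop.png

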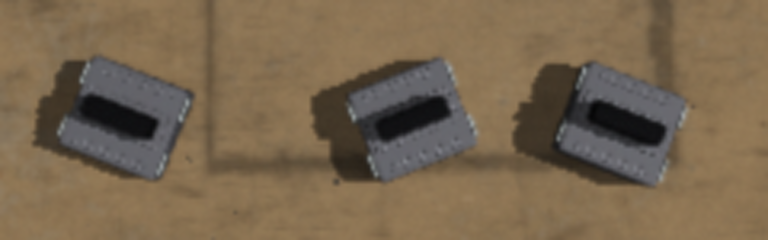

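```bash
cat >> h.py <<'E'
C=[(.456,.2605,-20.5),(.455,-.018,21.5),(.4478,-.2195,-22.5)]
MAT=(.663,.1595); ZG=.058
def ori(deg):
    a=np.radians(deg); c,s=np.cos(a),np.sin(a)
    return R.from_matrix(np.array([[-s,c,0],[c,s,0],[0,0,-1.]]))   # columns x,y,z: y along case x
def best(p,deg):
    o=[]
    for d in (deg,deg+180):
        q=bot.inverse_kinematics(p,ori(d).as_rotvec())
        if q is not None: o.append((np.abs(np.array(q)-bot.get_joint_positions()).max(),d))
    return min(o)[1]
def pick(i):
    x,y,d=C[i]; g=best([x,y,.17],d); r=ori(g).as_rotvec()
    bot.move_ptp([x,y,.17],r); bot.move_linear([x,y,ZG],r,v=.15)
    f0=np.mean([bot.get_contact_force() for _ in range(5)],0)
    bot.set_gripper(.0,90)
    print("grip",bot.get_grip_width(),bot.get_grip_force(),f0,"tcp",bot.get_tool_pos())
    bot.move_linear([x,y,ZG+.01],r,v=.05); bot.move_linear([x,y,ZG+.11],r,v=.2)
    return g
def mean_t(n=12):
    t=[];f=[]
    for _ in range(n): t.append(bot.get_torque()); f.append(bot.get_contact_force()); bot.hold(.02)
    return np.mean(t,0),np.std(t,0),np.mean(f,0)
def shake(i,g,n=4,a=.03,v=.35):
    x,y,d=C[i]; r=ori(g).as_rotvec(); u=np.array([np.cos(np.radians(d)),np.sin(np.radians(d)),0]); p=np.array([x,y,ZG+.11])
    for k in range(n):
        bot.move_linear(p+a*u,r,v=v); bot.move_linear(p-a*u,r,v=v)
    T=[]
    for _ in range(25): T.append(np.r_[bot.get_contact_force(),bot.get_torque()]); bot.hold(.01)
    print("after shake std",np.std(T[:12],0).round(3),"late",np.std(T[12:],0).round(3))
    bot.move_linear(p,r,v=.2)
def tilt(i,g,ang=.2):
    x,y,d=C[i]; p=np.array([x,y,ZG+.11]); ax=np.array([-np.sin(np.radians(d)),np.cos(np.radians(d)),0])
    res=[]
    for s in(1,-1):
        rr=R.from_rotvec(ax*ang*s)*ori(g)
        bot.move_ptp(p,rr.as_rotvec()); bot.hold(.8); t,sd,f=mean_t()
        res.append(t@ax); print("tilt",s,"moment about case y",(t@ax).round(4),"sd",sd.round(4),"F",f.round(2))
    bot.move_ptp(p,ori(g).as_rotvec())
    print("DIFF",res[0]-res[1],"t",bot.get_time_s())
def put(i,g):
    x,y,d=C[i]; r=ori(g).as_rotvec()
    bot.move_linear([x,y,ZG+.01],r,v=.2); bot.move_linear([x,y,ZG+.0005],r,v=.03); bot.hold(.2)
    bot.set_gripper(.085); bot.move_linear([x,y,.17],r,v=.2)
E
python3 - <<'E'
from h import *
for i in range(3): print([bot.inverse_kinematics([C[i][0],C[i][1],.07],ori(C[i][2]+k).as_rotvec()) is not None for k in(0,180)])
g=pick(0); print(g,bot.get_grip_width(),bot.get_time_s(),bot.get_contact_force())
a,b=bot.camera("top"),bot.camera("side")
cv2.imwrite("pics/p1.png",np.vstack([np.hstack([a[190:290,110:310]]),b[90:190,100:300]]))
E
```

```text
[True, True]
[True, True]
[True, True]
grip 0.02066096450896133 89.18561339378357 [ 0.4197044  -0.51031315 -0.30858833] tcp [0.45686393 0.2605922  0.05869833]
-20.5 0.0205799455181575 4.1083 [-0.81788413 -0.48276709 -7.07154191]
```

View pics/p1.png

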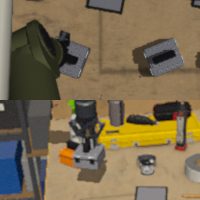

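The crop shows the case held level at about (85,155), clear of the bench, with the orange look-alike untouched beside it. Next I shake and tilt it.

Run:
```python
from h import *
g=-20.5
shake(0,g); tilt(0,g); print(bot.get_grip_width(),bot.get_tool_pos())
```

```text
after shake std [0.51  0.478 0.465 0.028 0.026 0.04 ] late [0.348 0.308 0.464 0.022 0.028 0.019]
tilt 1 moment about case y -0.5553 sd [0.02   0.0247 0.0247] F [-0.01 -0.15 -6.81]
tilt -1 moment about case y 0.5471 sd [0.0211 0.0251 0.0328] F [ 0.12  0.09 -6.64]
DIFF -1.1023645505275548 t 10.4417
0.02064085341718566 [0.45739286 0.25907168 0.16774885]
```

Run:
```python
from h import *
g=-20.5
tilt(0,g,.11); put(0,g); print(bot.get_time_s(),bot.get_grip_width())
g=pick(1); print(g); shake(1,g); tilt(1,g); tilt(1,g,.11); print(bot.get_grip_width(),bot.get_tool_pos())
a,b=bot.camera("top"),bot.camera("side")
cv2.imwrite("pics/p2.png",np.vstack([a[190:290,110:310],b[120:260,120:320]]))
```

```text
tilt 1 moment about case y -0.315 sd [0.0341 0.0345 0.0267] F [ 0.07 -0.21 -6.83]
tilt -1 moment about case y 0.3079 sd [0.0383 0.0297 0.0314] F [-0.25 -0.18 -6.49]
DIFF -0.6228901625121921 t 13.3
15.9667 0.08474531907187094
grip 0.020576902134462487 89.67093229293823 [-0.89881195  0.59079229  0.60982221] tcp [ 0.4544304  -0.01821741  0.05839448]
21.5
after shake std [0.506 0.537 0.381 0.028 0.038 0.029] late [0.343 0.408 0.466 0.03  0.028 0.017]
tilt 1 moment about case y -0.5404 sd [0.0331 0.0277 0.0296] F [ 0.16 -0.12 -7.13]
tilt -1 moment about case y 0.5728 sd [0.0331 0.0294 0.0301] F [-0.15 -0.19 -6.92]
DIFF -1.1131545392139441 t 25.8583
tilt 1 moment about case y -0.3038 sd [0.0299 0.0278 0.0266] F [-0.1  -0.1  -6.92]
tilt -1 moment about case y 0.3009 sd [0.0342 0.0337 0.0246] F [-0.15  0.05 -6.95]
DIFF -0.6047627209366384 t 28.7417
0.020534003151198753 [ 0.45668151 -0.01710841  0.16783751]
```

View pics/p2.png

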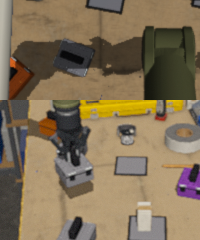

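Case 1 stands flat again in the left of the crop, and case 2 is held level above its spot. The moments of both scale linearly with tilt, so neither has a loose part. Case 3 gets the same test.

Run:
```python
from h import *
put(1,21.5)
g=pick(2); print(g); shake(2,g); tilt(2,g); tilt(2,g,.11); print(bot.get_grip_width(),bot.get_tool_pos())
```

```text
grip 0.020845363596406586 89.21708464622498 [ 0.63058482  0.24647937 -0.3804845 ] tcp [ 0.44854828 -0.21987162  0.05865666]
-22.5
after shake std [0.755 0.247 0.445 0.042 0.033 0.035] late [0.572 0.582 0.501 0.028 0.041 0.026]
tilt 1 moment about case y -0.476 sd [0.0241 0.0291 0.0323] F [ 0.   -0.03 -6.54]
tilt -1 moment about case y 0.4518 sd [0.0227 0.0331 0.0195] F [ 0.04 -0.1  -6.62]
DIFF -0.9278416905139666 t 41.1917
tilt 1 moment about case y -0.2206 sd [0.0381 0.039  0.0384] F [-0.1  -0.1  -6.44]
tilt -1 moment about case y 0.209 sd [0.0298 0.0312 0.0299] F [ 0.14 -0.07 -6.5 ]
DIFF -0.42965133674711237 t 44.125
0.020424837031376455 [ 0.44904523 -0.22003515  0.16772256]
```

Case 3's moment has a step of about 0.17 N m that does not scale with tilt, which matches a ball rolling 40 mm. It is the one that rattled, so I carry it to the empty mat.

Run:
```python
from h import *
r=ori(-22.5).as_rotvec()
bot.move_linear([C[2][0],C[2][1],.25],r,v=.15)
bot.move_linear([*MAT,.25],r,v=.18); bot.move_linear([*MAT,.152],r,v=.08); bot.hold(1)
print(bot.get_time_s(),bot.get_tool_pos(),R.from_rotvec(bot.get_ee_rot()).as_matrix()[:,2],bot.get_grip_width(),bot.get_contact_force())
a,b=bot.camera("top"),bot.camera("side")
cv2.imwrite("pics/p3.png",np.vstack([a[130:290,110:390],b[90:290,120:400]]))
```

```text
49.775 [0.66300534 0.15950962 0.15201007] [ 1.99297029e-05 -9.48414260e-07 -1.00000000e+00] 0.020475905066206793 [-0.18338554 -0.02716962 -6.56569324]
```

View pics/p3.png

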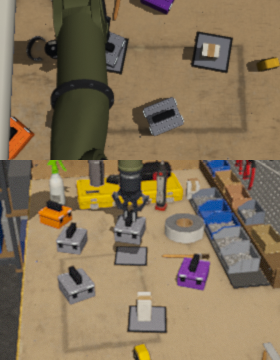

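The crop shows case 3 level above the empty mat, cases 1 and 2 back in place, and the carton and other objects untouched. I compare the put-back bars with their first positions, then hand in.

Run:
```python
from h import *
new={"side":bot.camera("side"),"top":bot.camera("top")}
for n,i,(x0,y0,x1,y1) in (("side",0,(170,145,215,190)),("side",1,(172,190,220,235)),("top",1,(245,220,300,275))):
    for im in (cv2.imread(f"pics/{n}0.png"),new[n]):
        m=np.zeros(im.shape[:2],bool); m[y0:y1,x0:x1]=im[y0:y1,x0:x1].max(2)<50
        print(n,i,cv2.minAreaRect(max(blobs(n,m,15,900),key=cv2.contourArea)))
```

```text
side 0 ((191.3845977783203, 160.42306518554688), (6.656403064727783, 14.699555397033691), 33.6900634765625)
side 0 ((190.5, 160.5), (6.516945838928223, 14.74887752532959), 30.963754653930664)
side 1 ((193.94000244140625, 205.42001342773438), (18.200000762939453, 7.400000095367432), 53.13010025024414)
side 1 ((194.8170928955078, 205.14634704589844), (17.49146270751953, 7.340167045593262), 51.34019470214844)
top 1 ((272.7413635253906, 245.60345458984375), (8.727680206298828, 23.211915969848633), 68.19859313964844)
top 1 ((272.5172424316406, 245.29310607910156), (7.242117881774902, 23.397611618041992), 68.19859313964844)
```

Both cases are back within about a pixel (2–3 mm).

```bash
python3 -c "
from bench import bot
print(bot.close_job())"
```

```text
the job is handed in; nothing more can be done
None
```

The loose part is in case 3 (the rightmost), found mainly from its balance shifting when tilted; I handed the job in at about 50 s with it held level and still about 90 mm above the middle of the empty mat, and cases 1 and 2 back flat within 2–3 mm of where they stood.

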